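# Hang the plier stand on the two hooks under the riser shelf

## Task

Take the empty plier stand by its wooden grip, bring it in under the overhanging shelf of the bench riser and set its long bar down in both hooks, one end in each, keeping hold of the grip until both ends are down. Then let go so that the stand hangs still and upright from both hooks, and leave the tin, the jar, the hardwood bar and the ring clamp around it where they are.

Things in the scene. Friction and masses are not known exactly. Their poses are not given: they have to be found in the camera images.
- plier_stand: Loose steel plier stand, 0.2 to 0.4 kg, on its feet on the bench. Straight round bar along its y, 8 mm thick, 212 mm long with 16 mm end balls, its centre 90 mm above the feet. Under it two A-shaped legs of 8 mm rod at y = +-46 mm, feet at x = +-38 mm. Dark wooden grip above the bar's middle. Origin on the bench midway between the feet, z up. Alike after a half turn about z.
- rack_grip (a point): Where to hold the stand: on the centre line of its wooden grip, which is 18 mm (x) by 22 mm (y) and reaches from 8 mm below to 66 mm above the bar's centre. This point is 42 mm above the bar's centre. Grip it across its 22 mm (along y). Axes as those of the stand.
- rack_bar (a point): Middle of the stand's long bar, on its centre line, directly below the grip. The bar is free to lie in hooks between leg and end ball, 50 to 90 mm either side of here. Axes as those of the stand.
- riser: Fixed wooden bench riser, open in front and at both ends; its front faces the robot, turned somewhat to the robot's right. Shelf board 250 mm (y) by 130 mm (x), underside 360 mm, top 378 mm above the bench, carried by a back board at x = 114 mm on a 16 mm thick foot from x = 50 mm. Origin on the bench under the middle of the shelf's front edge; x points into the riser, z up.
- shelf_edge (a point): Middle of the lower front edge of the overhanging shelf board, 360 mm above the bench. Axes as the riser's. The hook seats lie 30 mm in behind this edge and 217 mm below it, so a gripper pointing straight down would hit the shelf: it has to lean out of the open front by about 40 to 45 degrees.
- hook_left: Left of two fixed hooks of 8 mm dark steel rod, coming forward from the riser's back (the rod there is at 172 mm height) and turned up at the tip; origin on the bench below it, at y = +76 mm of the riser.
- hook_right: Right hook, the same, at y = -76 mm of the riser.
- hook_left_seat (a point): Where the bar's centre line lies when seated in the left hook: (30, 76, 143) mm in the riser's frame. The trough is flat for 22 mm along x. The front tip slopes up and outwards, top 20 mm above and 16 to 24 mm in front of this point. From 12 mm behind it the rod climbs; from 26 mm behind it runs straight to the back, its top 33 mm above this point. Axes as the riser's.
- hook_right_seat (a point): The same for the right hook: riser frame (30, -76, 143) mm.
- torch_tip (a point): Tip of the fixed gas torch that leans in over the bench's edge from the robot's side, between the stand and the riser: an obstacle about 20 mm thick whose top is 91 mm above the bench; go round it or over it. A fixed magnifier head 150 mm across hangs 660 mm above the bench, its middle 110 mm beyond (x) this tip: keep wrist and elbow out of it. Axes as the world's.
- yellow_tin: Bystander: loose yellow tin with a white lid, 56 mm across, 72 mm high, standing on top of the riser's shelf. Origin at the centre of its underside.
- dark_bar: Bystander: loose hardwood bar 18 x 85 x 26 mm lying on the bench beyond the stand. Origin at the centre of its underside, long along its y.
- pink_jar: Bystander: loose jar of pink powder with a black cap, 49 mm across, 58 mm high, on the bench left of the riser. Origin at the centre of its underside.
- ring_clamp: Bystander: loose wooden ring clamp 24 x 121 x 24 mm lying on the bench right of the stand. Origin at the centre of its underside, long along its y.

How it is judged:
On the way:
1. the bar is down in both hooks (its middle less than 10 mm above the seats) while the fingers still hold the stand (x of rack_bar in the frame of riser between 0.016 and 0.044 m and y of rack_bar in the frame of riser between -0.022 and 0.022 m and angle between the y axis of plier_stand and the y axis of riser, either way round below 0.12 rad and z of rack_bar in the frame of riser between 0.135 and 0.153 m and angle between plier_stand's own z axis and vertical below 0.35 rad and contact force between the fingers and plier_stand above 0.5 N), for 0.2 s.
At the end, for the whole second after the job is handed in: The stand hangs, let go and at rest, on both hooks (over 0.2 N on each): the middle of its bar 8 mm below to 6 mm above seat height, within 14 mm front to back and 22 mm sideways of mid-seat, bar parallel to the riser within 0.12 rad, stand upright within 0.35 rad (x of rack_bar in the frame of riser between 0.016 and 0.044 m and y of rack_bar in the frame of riser between -0.022 and 0.022 m and angle between the y axis of plier_stand and the y axis of riser, either way round below 0.12 rad and z of rack_bar in the frame of riser between 0.135 and 0.149 m and contact force between each of hook_left, hook_right and plier_stand above 0.2 N and angle between plier_stand's own z axis and vertical below 0.35 rad and linear speed of plier_stand below 0.03 m/s and angular speed of plier_stand below 0.3 rad/s and contact force between the fingers and plier_stand below 0.05 N); the robot touches nothing.
It fails at once if the yellow tin is moved by more than 30 mm (distance of yellow_tin from where it was at the start of the episode above 0.03 m).
It fails at once if the hardwood bar is moved by more than 30 mm (distance of dark_bar from where it was at the start of the episode above 0.03 m).
It fails at once if the pink jar is moved by more than 30 mm (distance of pink_jar from where it was at the start of the episode above 0.03 m).
It fails at once if the ring clamp is moved by more than 30 mm (distance of ring_clamp from where it was at the start of the episode above 0.03 m).
It also fails if it takes over 38 s, if anything falls off the work surface, if the arm or the gripper's body presses on something with over 40 N, if the wrist force passes 120 N, or if a joint passes its speed limit or range.

## Robot

A 6-joint arm with a two-finger parallel gripper is mounted at the origin on a cart in front of the work surface, level with it; the furniture and walls round the work are solid. World frame = base frame: x ahead of the robot, y to its left, z up, the work surface at z = 0. Lengths are in m, angles in rad, forces in N, time in s.
With the tool pointing down it reaches from about 0.375 to 0.975 m from the base axis. Payload 3.8 kg.
Tool frame: the origin (TCP) lies on the mounting face of the last link; the fingertips stand 173 mm ahead of it and the grasp point (between the pads) lies 155 mm ahead of it; z points along the fingers, y is the line along which they close (so a half turn about z gives the same grasp; the last joint's range is limited). The gripper opens to 85 mm and grips with 20 to 120 N. Pads are 22 mm wide; open, the fingers measure 114 mm over their backs; the gripper's body (76 mm by 85 mm) begins 54 mm behind the grasp point. The pads swing forward as they close: fully open they stand 13 mm farther back than shut.
Start: joints at [-1.271, 0.264, 1.604, -0, 1.274, -0.037], TCP at [0.223, -0.637, 0.405] pointing down, gripper open.
Joint ranges: [-2.63, 2.63], [-0.94, 2.18], [0.31, 2.57], [-1.31, 4.45], [0, 2.66], [-2.55, 2.55]. Speed limits (rad/s): [2.57, 2.57, 3.14, 3.14, 3.14, 3.14].

## Interface

Orientations are given as a rotation vector (axis times angle).
In Python, from workcell import bot gives the robot as it stands.
- The arm moves only by the tool drive_tool, never from a script. Its argument "increments" is a list of rows, each an object with "delta_pos": the shift along the tool's x, y, z in mm, a list of three; "turn": the turn about the tool's z in rad; "jaw": the opening, from -1 (shut) to 1 (fully open). A call has 1 to 8 rows; each row shifts and turns the commanded pose from where the row before left it, along the tool's axes as they then stand; what a row does not reach is not made up. A row lasts 1/12 s, in which the tool goes at most 41.7 mm and 7.16 degrees, less where a joint would pass 70% of its speed; a pose out of reach is approached as far as the arm can. A call is refused whole if a number of a shift passes 41.7 or a number of a turn 0.125, either way. A call with a gripper value outside its range is refused whole. The fingers move at their own pace and stop on an object; "grip_force" is the grip in N (left out, the last holds). Time passes only in rows, so rows that do not move let the fingers close. It gives the time, the measured TCP pose, the force, the opening and the grip force at its end, in the units of the state.
- bot.read_state(): the state, without advancing time (a new reading comes with each control period).
- bot.read_camera(name): name is "scene" or "side" or "wrist"; returns a dict with "pixels" (480x640x3 uint8, red, green, blue), "fovy" (degrees; the focal length in pixels is half the picture's height over the tangent of half this angle, whatever the lens; pixels are square), "cx", "cy" (the principal point, pixels), "camera_from_world" (4x4, takes a point from world to camera coordinates); the wrist camera has in their place "hand_eye" (4x4, takes a point from camera to tool coordinates, whose origin is the TCP and whose axes are the flange's). Camera axes: x right, y down, z forward; pixel columns grow to the right and rows downward; lengths in m; the calibration is good to about 2 mm. A picture is of the moment at which its call begins: read the wrist's pose just before it. There is no depth.
- bot.finish_job(): hands the job in; it is judged then, once.
The state is a dict: "time": time; "q": joint angles; "joint_vel": joint speeds; "joint_torque": joint torques, N m; "tool_pos": TCP position; "tcp_rot": TCP orientation; "wrist_force": force on the tool from outside, world axes, zero at the start; "torque": the same for the moment, N m; "width": opening from 0.0 (shut) to 1.0 (fully open); "grip_force": force on a finger pad.
Only numpy, scipy, OpenCV 4.12 (cv2) and the standard library are available. Lean on these libraries where they do the work, as an engineer would, in place of code of your own. Each camera call takes 0.05 s, during which the arm holds its last target. There are 200 camera calls.

## Working session

There is one attempt and no reset: what is moved stays moved. The work goes in short steps, Python scripts to look and compute and a tool call to move; the robot and the scene stay as the last step left them, time stands still between calls to the robot, and variables do not carry over. Pictures are saved under pics/ and viewed, at most 10 in all, crops included, and the job is handed in when it is done.

Besides the shell and the picture viewer there is one more tool, called after "Call:" as name(argument=value, ...), one argument or row to a line, values as JSON. drive_tool: Moves the arm, as the interface text tells. Its arguments: {"type":"object","properties":{"increments":{"type":"array"},"grip_force":{"type":"number"}},"required":["increments"]}

```bash
ls; mkdir -p pics; python3 - <<'E'
from workcell import bot
import cv2,numpy as np,pickle
s=bot.read_state();print(s)
d={}
for n in("scene","side","wrist"):
    c=bot.read_camera(n);d[n]=c
    cv2.imwrite(f"pics/{n}0.png",c["pixels"][:,:,::-1])
    print(n,c["fovy"],c["cx"],c["cy"],np.round(c.get("camera_from_world",c.get("hand_eye")),3).tolist())
pickle.dump((s,d),open("c0.pkl","wb"))
E
```

```text
pics
{'time': 0.0, 'q': array([-1.27091870e+00,  2.64808257e-01,  1.60540051e+00,  3.06803208e-05,
        1.27370122e+00, -3.69284837e-02]), 'joint_vel': array([-1.01247014e-05, -1.76452132e-04, -1.50569577e-04,  2.93822684e-04,
       -2.71747138e-04, -4.99858219e-04]), 'joint_torque': array([ 1.73815744e-03, -5.15116954e+01, -3.67305923e+01,  4.96574285e-04,
        1.28057870e-02, -1.91541311e-06]), 'tool_pos': array([ 0.22295329, -0.63675106,  0.40331012]), 'tcp_rot': array([-3.09488441e+00, -5.26157066e-01,  4.31214364e-04]), 'wrist_force': array([-0.12047383, -0.70935165,  0.35799113]), 'torque': array([ 0.0122842 , -0.01574324, -0.0144656 ]), 'grip_force': 0.0, 'width': 0.9996127237345954}
scene 45.75250323218739 307.2108754183759 238.30394788957815 [[-0.537, -0.844, 0.017, 0.207], [-0.403, 0.239, -0.884, 0.484], [0.741, -0.481, -0.468, 1.002], [0.0, 0.0, 0.0, 1.0]]
side 47.204245815356316 318.45993295083167 241.49426239087222 [[0.866, -0.5, -0.008, -0.579], [-0.321, -0.542, -0.777, 0.295], [0.384, 0.675, -0.63, 1.289], [0.0, 0.0, 0.0, 1.0]]
wrist 63.22787872410362 316.8335184099382 236.34400164737124 [[0.001, -0.955, -0.295, 0.075], [1.0, 0.0, 0.0, -0.001], [-0.0, -0.295, 0.955, 0.031], [0.0, 0.0, 0.0, 1.0]]
```

View pics/scene0.png

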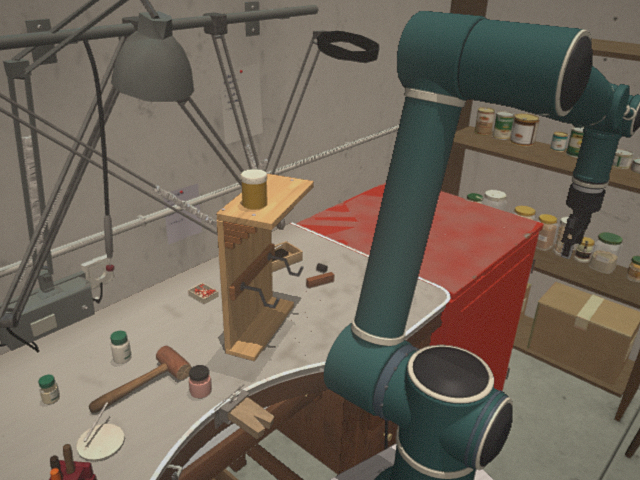

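View pics/side0.png

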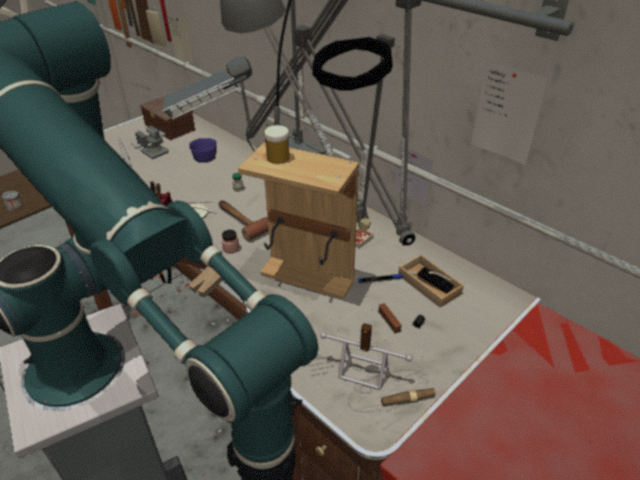

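View pics/wrist0.png

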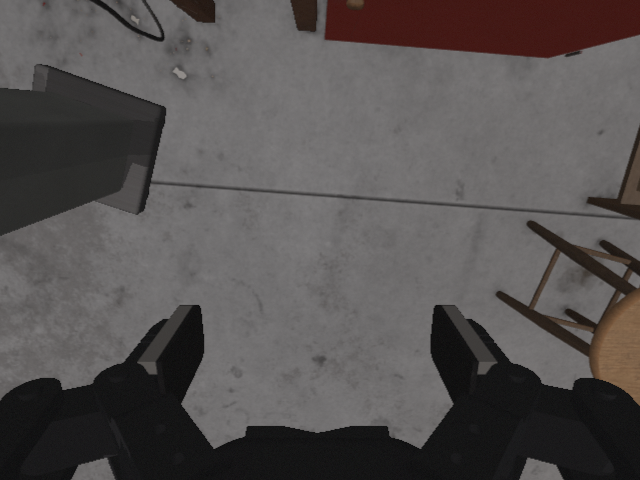

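```bash
python3 - <<'E'
import cv2,pickle
s,d=pickle.load(open("c0.pkl","rb"))
a=d["side"]["pixels"][:,:,::-1]
cv2.imwrite("pics/c1.png",cv2.resize(a[310:420,305:445],None,fx=5.4,fy=5.4,interpolation=3))
cv2.imwrite("pics/c2.png",cv2.resize(a[120:310,180:380],None,fx=3.1,fy=3.1,interpolation=3))
E
```

Call:
drive_tool(
  increments=[
    {"delta_pos": [0,0,0],"turn": 0,"jaw": 1},
  ],
)

```text
time: 0.23
tool_pos: [0.223, -0.6369, 0.404]
tcp_rot: [-3.096, -0.526, 0.0]
wrist_force: [-0.5, 0.7, 0.3]
width: 1.003
grip_force: 0.0
```

View pics/c1.png

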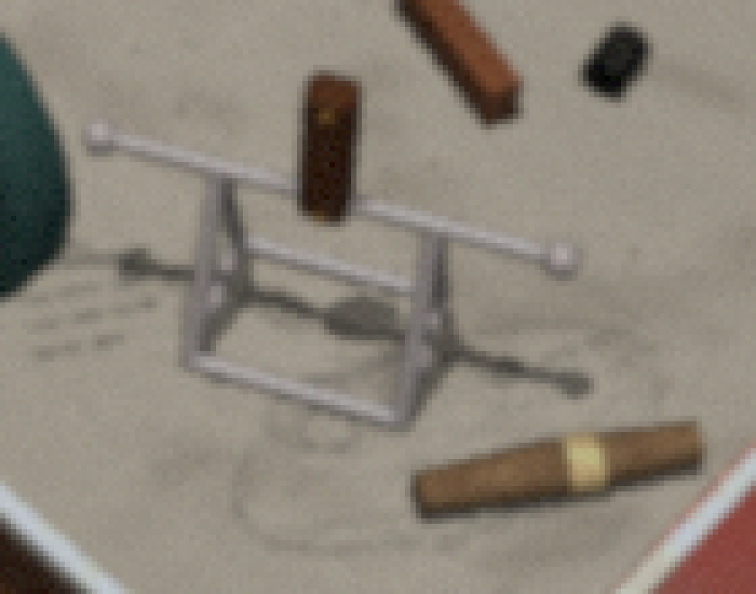

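View pics/c2.png

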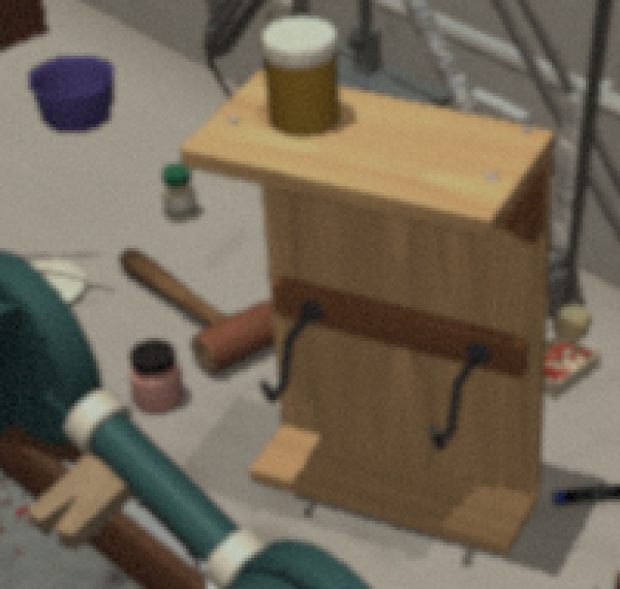

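```bash
cat > h.py <<'E'
import numpy as np,pickle
def proj(c,P,T=None):
    T=c["camera_from_world"] if T is None else T
    p=np.c_[P,np.ones(len(P))]@T.T
    f=240/np.tan(np.radians(c["fovy"])/2)
    return np.c_[c["cx"]+f*p[:,0]/p[:,2],c["cy"]+f*p[:,1]/p[:,2]]
def place(p,L):
    c,s=np.cos(p[2]),np.sin(p[2]);L=np.array(L,float)/1000
    return np.c_[p[0]+c*L[:,0]-s*L[:,1],p[1]+s*L[:,0]+c*L[:,1],L[:,2]]
E
python3 - <<'E'
from h import *
from scipy.optimize import least_squares as ls
s,d=pickle.load(open("c0.pkl","rb"));C=d["side"]
u=lambda a:np.array(a,float)/5.4+[305,310]
v=lambda a:np.array(a,float)/3.1+[180,120]
Ls=[[0,98,90],[0,-98,90],[0,0,156],[0,0,82]]
us=u([[100,137],[564,258],[335,80],[325,218]])
r=ls(lambda p:(proj(C,place(p,Ls))-us).ravel(),[0.6,-0.4,0]);print("stand",r.x,r.fun.round(1))
Lr=[[0,125,378],[0,-125,378],[0,125,360],[0,-125,360],[130,-125,378],[50,125,0],[50,-125,0],[10,76,163],[10,-76,163]]
ur=v([[184,152],[493,208],[186,168],[495,222],[553,135],[252,478],[510,552],[268,388],[438,438]])
for y0 in(0,-.7):
  r2=ls(lambda p:(proj(C,place(p,Lr))-ur).ravel(),[0.8,0.1,y0],loss="soft_l1");print("riser",r2.x,(r2.fun.reshape(-1,2)).round(1).tolist())
print("scene proj",proj(d["scene"],place(r2.x,Lr)).round(0).tolist())
x=r2.x
print("seats",place(x,[[30,76,143],[30,-76,143],[30,0,185]]))
# obstacle: torch pixels in scene/side candidates
E
```

```text
stand [ 0.5835021  -0.35757576  0.71077104] [ 0.1  0.2 -0.2  0.1 -0.1  1.4  0.2 -1.6]
riser [ 0.55575246 -0.06546653  0.65239165] [[-1.1, -2.0], [1.3, 2.6], [-1.0, -0.5], [0.5, 5.0], [1.9, -2.8], [-0.7, 0.9], [0.1, 1.1], [-0.7, -2.8], [0.2, -4.2]]
riser [ 0.55575246 -0.06546653  0.6523917 ] [[-1.1, -2.0], [1.3, 2.6], [-1.0, -0.5], [0.5, 5.0], [1.9, -2.8], [-0.7, 0.9], [0.1, 1.1], [-0.7, -2.8], [0.2, -4.2]]
scene proj [[272.0, 221.0], [313.0, 179.0], [272.0, 229.0], [313.0, 186.0], [264.0, 171.0], [254.0, 360.0], [293.0, 304.0], [277.0, 296.0], [301.0, 265.0]]
seats [[ 0.53345274  0.01313833  0.143     ]
 [ 0.62573022 -0.10764606  0.143     ]
 [ 0.57959148 -0.04725387  0.185     ]]
```

Call:
drive_tool(
  increments=[
    {"delta_pos": [0,0,0],"turn": [0,0,0],"jaw": 1},
  ],
)

```text
invalid input at $.increments[0].turn: expected a number
```

```bash
python3 - <<'E'
from h import *
from scipy.optimize import least_squares as ls
s,d=pickle.load(open("c0.pkl","rb"))
def tri(a,b):
    r=ls(lambda X:np.r_[(proj(d["scene"],X[None])-a).ravel(),(proj(d["side"],X[None])-b).ravel()],[.6,0,.5])
    return r.x.round(3),r.fun.round(1)
print("ring",tri([347,46],[352,63]))
print("lamp",tri([152,70],[252,8]))
print("tin top",tri([254,173],[277,131]))
print("benchpin",tri([248,415],[205,280]))
print("shelf FR",tri([313,182],[339,188]))
print("shelf FL",tri([268,226],[239,170]))
E
```

```text
ring (array([ 0.608, -0.231,  0.683]), array([ 0.2,  0.6,  0.1, -0.5]))
lamp (array([0.62 , 0.203, 0.669]), array([ 0.5,  1.8,  0.3, -2.2]))
tin top (array([0.577, 0.022, 0.448]), array([-0. , -0.1, -0. ,  0.1]))
benchpin (array([ 0.387,  0.149, -0.02 ]), array([ 0.5,  0.6,  0.5, -0.9]))
shelf FR (array([ 0.629, -0.161,  0.376]), array([-1.1, -1.8, -0.6,  1.7]))
shelf FL (array([0.484, 0.04 , 0.366]), array([ 0.2,  0.3,  0.2, -0.4]))
```

Call:
drive_tool(
  increments=[
    {"delta_pos": [-1,-24,-33],"turn": 0,"jaw": 1},
    {"delta_pos": [-1,-24,-33],"turn": 0,"jaw": 1},
    {"delta_pos": [-1,-24,-33],"turn": 0,"jaw": 1},
    {"delta_pos": [-1,-24,-33],"turn": 0,"jaw": 1},
    {"delta_pos": [-1,-24,-33],"turn": 0,"jaw": 1},
    {"delta_pos": [-1,-24,-33],"turn": 0,"jaw": 1},
    {"delta_pos": [-1,-24,-33],"turn": 0,"jaw": 1},
    {"delta_pos": [-1,-24,-33],"turn": 0,"jaw": 1},
  ],
)

```text
time: 0.9
tool_pos: [0.1515, -0.4569, 0.6702]
tcp_rot: [3.097, 0.526, -0.0]
wrist_force: [0.6, -0.5, 0.0]
width: 1.003
grip_force: 0.0
```

```bash
cat > st.py <<'E'
from workcell import bot
import pickle,os,numpy as np
s=bot.read_state();L=pickle.load(open("log.pkl","rb")) if os.path.exists("log.pkl") else []
L.append(s);pickle.dump(L,open("log.pkl","wb"))
from scipy.spatial.transform import Rotation as R
M=R.from_rotvec(s["tcp_rot"]).as_matrix()
print(s["time"],"q",s["q"].round(3),"p",s["tool_pos"].round(4));print("xt",M[:,0].round(3),"yt",M[:,1].round(3),"zt",M[:,2].round(3),"F",s["wrist_force"].round(1),"g",round(s["grip_force"],1),round(s["width"],3))
E
python3 st.py
```

```text
0.9 q [-1.302 -0.154  1.569 -0.     1.727 -0.068] p [ 0.1515 -0.4569  0.6702]
xt [ 0.944  0.33  -0.   ] yt [ 0.33  -0.944  0.   ] zt [ 0. -0. -1.] F [ 0.6 -0.5  0. ] g 0.0 1.003
```

Call:
drive_tool(
  increments=[
    {"delta_pos": [31,-20,-8],"turn": 0,"jaw": 1},
    {"delta_pos": [31,-20,-8],"turn": 0,"jaw": 1},
    {"delta_pos": [31,-20,-8],"turn": 0,"jaw": 1},
    {"delta_pos": [31,-20,-8],"turn": 0,"jaw": 1},
    {"delta_pos": [31,-20,-8],"turn": 0,"jaw": 1},
    {"delta_pos": [31,-20,-8],"turn": 0,"jaw": 1},
    {"delta_pos": [31,-20,-8],"turn": 0,"jaw": 1},
    {"delta_pos": [31,-20,-8],"turn": 0,"jaw": 1},
  ],
)

```text
time: 1.57
tool_pos: [0.3336, -0.2237, 0.7333]
tcp_rot: [3.097, 0.526, 0.001]
wrist_force: [0.4, -0.4, -0.0]
width: 0.997
grip_force: 0.0
```

Call:
drive_tool(
  increments=[
    {"delta_pos": [31,-22,-8],"turn": 0,"jaw": 1},
    {"delta_pos": [31,-22,-8],"turn": 0,"jaw": 1},
    {"delta_pos": [31,-22,-8],"turn": 0,"jaw": 1},
    {"delta_pos": [7,-38,-5],"turn": 0,"jaw": 1},
    {"delta_pos": [7,-38,-5],"turn": 0,"jaw": 1},
    {"delta_pos": [7,-38,-5],"turn": 0,"jaw": 1},
    {"delta_pos": [7,-38,-5],"turn": 0,"jaw": 1},
    {"delta_pos": [7,-38,-5],"turn": 0,"jaw": 1},
  ],
)

```text
time: 2.23
tool_pos: [0.3684, 0.06, 0.7821]
tcp_rot: [3.097, 0.526, 0.001]
wrist_force: [1.8, 1.4, 0.6]
width: 0.998
grip_force: 0.0
```

```bash
python3 st.py
```

```text
2.2333 q [ 0.095 -0.3    1.478  0.     1.963  1.329] p [0.3684 0.06   0.7821]
xt [0.944 0.33  0.001] yt [ 0.33  -0.944  0.   ] zt [ 0.001  0.    -1.   ] F [1.8 1.4 0.6] g 0.0 0.998
```

Call:
drive_tool(
  increments=[
    {"delta_pos": [6,-37,0],"turn": 0,"jaw": 1},
    {"delta_pos": [6,-37,0],"turn": 0,"jaw": 1},
    {"delta_pos": [6,-37,0],"turn": 0,"jaw": 1},
    {"delta_pos": [6,-37,0],"turn": 0,"jaw": 1},
    {"delta_pos": [6,-37,0],"turn": 0,"jaw": 1},
    {"delta_pos": [0,-15,0],"turn": -0.12,"jaw": 1},
    {"delta_pos": [0,0,0],"turn": -0.12,"jaw": 1},
    {"delta_pos": [0,0,0],"turn": -0.1,"jaw": 1},
  ],
)

```text
time: 2.9
tool_pos: [0.3312, 0.2585, 0.7812]
tcp_rot: [2.958, 1.056, -0.002]
wrist_force: [0.3, -0.8, -0.1]
width: 1.002
grip_force: 0.0
```

```bash
python3 st.py; python3 - <<'E'
from workcell import bot
import cv2,numpy as np,pickle
d={n:bot.read_camera(n) for n in("scene","side")}
pickle.dump(d,open("c1.pkl","wb"))
a=d["side"]["pixels"][150:430,180:460,::-1];b=d["scene"]["pixels"][150:400,180:400,::-1]
cv2.imwrite("pics/m.png",np.hstack([cv2.resize(a,(400,400),interpolation=3),cv2.resize(b,(352,400),interpolation=3)]))
E
```

```text
2.9 q [ 0.603 -0.214  1.415  0.     1.942  1.488] p [0.3312 0.2585 0.7812]
xt [ 0.774  0.633 -0.001] yt [ 0.633 -0.774 -0.   ] zt [-0.001 -0.001 -1.   ] F [ 0.3 -0.8 -0.1] g 0.0 1.002
```

View pics/m.png

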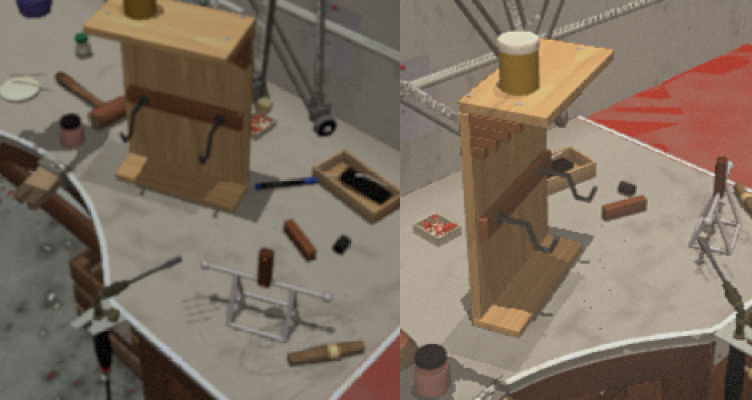

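Call:
drive_tool(
  increments=[
    {"delta_pos": [30,0,-28],"turn": 0,"jaw": 1},
    {"delta_pos": [30,0,-28],"turn": 0,"jaw": 1},
    {"delta_pos": [30,0,-28],"turn": 0,"jaw": 1},
    {"delta_pos": [30,0,-28],"turn": 0,"jaw": 1},
    {"delta_pos": [30,0,-28],"turn": 0,"jaw": 1},
    {"delta_pos": [30,0,-28],"turn": 0,"jaw": 1},
  ],
)

```text
time: 3.5
tool_pos: [0.4645, 0.363, 0.9414]
tcp_rot: [-2.965, -1.037, -0.002]
wrist_force: [0.3, 1.5, 0.9]
width: 0.998
grip_force: 0.0
```

```bash
python3 st.py; python3 - <<'E'
import pickle,numpy as np
from scipy.optimize import least_squares as ls
L=pickle.load(open("log.pkl","rb"))
def f(p):
    d1,a2,d4,d6,o=p;r=[]
    for s in L:
        q=s["q"];a=q[1];b=q[1]+q[2];c=b+q[4]
        rad=a2*np.sin(a)+d4*np.sin(b)+d6*np.sin(c)
        z=d1+a2*np.cos(a)+d4*np.cos(b)+d6*np.cos(c)
        r+=[rad*np.cos(q[0])-o*np.sin(q[0])-s["tool_pos"][0],rad*np.sin(q[0])+o*np.cos(q[0])-s["tool_pos"][1],z-s["tool_pos"][2]]
    return r
r=ls(f,[.15,.5,.5,.12,.03]);print(r.x.round(4),np.abs(r.fun).max())
E
```

```text
3.5 q [0.621 0.338 0.492 0.    2.31  1.519] p [0.4645 0.363  0.9414]
xt [0.782 0.623 0.001] yt [ 0.623 -0.782  0.   ] zt [ 0.001  0.001 -1.   ] F [0.3 1.5 0.9] g 0.0 0.998
[0.3078 0.5129 0.5669 0.2327 0.0249] 0.00030406426229367955
```

Call:
drive_tool(
  increments=[
    {"delta_pos": [30,0,-10],"turn": 0,"jaw": 1},
    {"delta_pos": [30,0,-10],"turn": 0,"jaw": 1},
    {"delta_pos": [30,0,-10],"turn": 0,"jaw": 1},
    {"delta_pos": [0,0,0],"turn": 0,"jaw": 1},
  ],
)

```text
time: 3.83
tool_pos: [0.511, 0.4006, 0.9243]
tcp_rot: [-2.958, -1.036, -0.031]
wrist_force: [0.3, -0.2, 0.1]
width: 0.998
grip_force: 0.0
```

```bash
python3 st.py
```

```text
3.8333 q [6.260e-01 4.840e-01 3.160e-01 2.000e-03 2.321e+00 1.524e+00] p [0.511  0.4006 0.9243]
xt [0.781 0.624 0.021] yt [ 0.624 -0.781 -0.   ] zt [ 0.016  0.013 -1.   ] F [ 0.3 -0.2  0.1] g 0.0 0.998
```

Call:
drive_tool(
  increments=[
    {"delta_pos": [41,0,0],"turn": 0,"jaw": 1},
    {"delta_pos": [41,0,0],"turn": 0,"jaw": 1},
    {"delta_pos": [41,0,0],"turn": 0,"jaw": 1},
    {"delta_pos": [41,0,0],"turn": 0,"jaw": 1},
  ],
)

```text
time: 4.17
tool_pos: [0.5757, 0.454, 0.8666]
tcp_rot: [-2.933, -1.028, -0.14]
wrist_force: [0.1, 0.1, -1.7]
width: 1.003
grip_force: 0.0
```

```bash
python3 st.py
```

```text
4.1667 q [0.633 0.573 0.311 0.004 2.163 1.532] p [0.5757 0.454  0.8666]
xt [0.778 0.622 0.095] yt [ 0.624 -0.781  0.001] zt [ 0.075  0.059 -0.995] F [ 0.1  0.1 -1.7] g 0.0 1.003
```

Call:
drive_tool(
  increments=[
    {"delta_pos": [31,0,-27],"turn": 0,"jaw": 1},
    {"delta_pos": [31,0,-27],"turn": 0,"jaw": 1},
    {"delta_pos": [31,0,-27],"turn": 0,"jaw": 1},
    {"delta_pos": [31,0,-27],"turn": 0,"jaw": 1},
    {"delta_pos": [31,0,-27],"turn": 0,"jaw": 1},
    {"delta_pos": [31,0,-27],"turn": 0,"jaw": 1},
  ],
)

```text
time: 4.67
tool_pos: [0.573, 0.4541, 0.8953]
tcp_rot: [-2.87, -1.01, -0.354]
wrist_force: [-1.1, -0.5, -0.7]
width: 1.002
grip_force: 0.0
```

```bash
python3 st.py
```

```text
4.6667 q [0.634 0.538 0.311 0.009 2.048 1.534] p [0.573  0.4541 0.8953]
xt [0.756 0.608 0.242] yt [ 0.626 -0.78   0.002] zt [ 0.19  0.15 -0.97] F [-1.1 -0.5 -0.7] g 0.0 1.002
```

Call:
drive_tool(
  increments=[
    {"delta_pos": [35,0,-22],"turn": 0,"jaw": 1},
    {"delta_pos": [35,0,-22],"turn": 0,"jaw": 1},
    {"delta_pos": [35,0,-21],"turn": 0,"jaw": 1},
    {"delta_pos": [36,0,-20],"turn": 0,"jaw": 1},
    {"delta_pos": [37,0,-18],"turn": 0,"jaw": 1},
    {"delta_pos": [37,0,-17],"turn": 0,"jaw": 1},
    {"delta_pos": [38,0,-15],"turn": 0,"jaw": 1},
    {"delta_pos": [38,0,-14],"turn": 0,"jaw": 1},
  ],
)

```text
time: 5.33
tool_pos: [0.5939, 0.4729, 0.9129]
tcp_rot: [-2.76, -0.972, -0.639]
wrist_force: [0.0, -0.1, 0.5]
width: 1.003
grip_force: 0.0
```

```bash
python3 st.py
```

```text
5.3333 q [0.636 0.531 0.311 0.015 1.847 1.538] p [0.5939 0.4729 0.9129]
xt [0.7   0.564 0.438] yt [ 0.626 -0.78   0.003] zt [ 0.344  0.272 -0.899] F [ 0.  -0.1  0.5] g 0.0 1.003
```

Call:
drive_tool(
  increments=[
    {"delta_pos": [38,0,-14],"turn": 0,"jaw": 1},
    {"delta_pos": [38,0,-13],"turn": 0,"jaw": 1},
    {"delta_pos": [39,0,-12],"turn": 0,"jaw": 1},
    {"delta_pos": [39,0,-11],"turn": 0,"jaw": 1},
    {"delta_pos": [39,0,-10],"turn": 0,"jaw": 1},
    {"delta_pos": [40,0,-9],"turn": 0,"jaw": 1},
    {"delta_pos": [40,0,-8],"turn": 0,"jaw": 1},
    {"delta_pos": [40,0,-7],"turn": 0,"jaw": 1},
  ],
)

```text
time: 6.0
tool_pos: [0.6182, 0.494, 0.9338]
tcp_rot: [-2.619, -0.922, -0.921]
wrist_force: [1.2, 0.1, 0.3]
width: 1.002
grip_force: 0.0
```

```bash
python3 st.py
```

```text
6.0 q [0.638 0.53  0.311 0.02  1.626 1.54 ] p [0.6182 0.494  0.9338]
xt [0.608 0.49  0.625] yt [ 0.625 -0.78   0.004] zt [ 0.49   0.388 -0.781] F [1.2 0.1 0.3] g 0.0 1.002
```

Call:
drive_tool(
  increments=[
    {"delta_pos": [40,0,-7],"turn": 0,"jaw": 1},
    {"delta_pos": [41,0,-6],"turn": 0,"jaw": 1},
    {"delta_pos": [41,0,-6],"turn": 0,"jaw": 1},
  ],
)

```text
time: 6.25
tool_pos: [0.6257, 0.5006, 0.9447]
tcp_rot: [-2.557, -0.901, -1.025]
wrist_force: [0.2, 0.4, -0.2]
width: 1.002
grip_force: 0.0
```

```bash
python3 st.py; python3 - <<'E'
from h import *
from scipy.optimize import least_squares as ls
s,d=pickle.load(open("c0.pkl","rb"));d1=pickle.load(open("c1.pkl","rb"))
def tri(a,b):
    r=ls(lambda X:np.r_[(proj(d["scene"],X[None])-a).ravel(),(proj(d["side"],X[None])-b).ravel()],[.6,0,.5])
    return r.x.round(3),r.fun.round(1)
print("torch",tri([370.6,300],[306,332]))
v=lambda a:np.array(a,float)/3.1+[180,120]
w=lambda a:(np.array(a,float)-[400,0])/1.6+[180,150]
La=[[0,125,360],[0,-125,360],[50,125,0],[50,-125,0],[0,125,378],[0,-125,378]]
ua=v([[186,168],[495,222],[252,478],[510,552],[184,152],[493,206]])
Lb=[[0,125,360],[0,-125,378],[50,125,0]];ub=w([[547,125],[613,50],[517,335]])
f=lambda p:np.r_[(proj(d["side"],place(p,La))-ua).ravel(),(proj(d["scene"],place(p,Lb))-ub).ravel()]
r=ls(f,[.556,-.065,.65],loss="soft_l1");print("riser",r.x,r.fun.round(1),np.sqrt(np.diag(np.linalg.inv(r.jac.T@r.jac))))
E
```

```text
6.25 q [0.639 0.529 0.311 0.022 1.541 1.541] p [0.6257 0.5006 0.9447]
xt [0.563 0.455 0.69 ] yt [ 0.625 -0.78   0.004] zt [ 0.54   0.429 -0.724] F [ 0.2  0.4 -0.2] g 0.0 1.002
torch (array([ 0.489, -0.252,  0.083]), array([-1.2, -1.3, -0.8,  1.4]))
riser [ 0.55720086 -0.0640629   0.65079272] [-0.6 -1.   0.7  4.5 -0.4  0.4  0.3  0.6 -0.8 -2.5  1.5  2.8 -1.   0.9
 -1.  -2.4  0.5  0.5] [0.00145225 0.00156601 0.01312659]
```

```bash
cat > kin.py <<'E'
import pickle,numpy as np
from scipy.optimize import least_squares as ls
from scipy.spatial.transform import Rotation as R
lo=np.array([-2.63,-.94,.31,-1.31,0,-2.55]);hi=np.array([2.63,2.18,2.57,4.45,2.66,2.55])
L=pickle.load(open("log.pkl","rb"))
def fk(q,p):
    d1,a2,d4,d6,o,k=p
    R1=R.from_euler("z",q[0]);z=lambda A:A.apply([0,0,1])
    R2=R1*R.from_euler("y",q[1]);R3=R2*R.from_euler("y",q[2])
    R5=R3*R.from_euler("ZY",[q[3],q[4]])
    T=R5*R.from_euler("z",q[5]+k)
    return np.array([0,0,d1])+R1.apply([0,o,0])+a2*z(R2)+d4*z(R3)+d6*z(T),T
def res(p):
    r=[]
    for s in L:
        x,T=fk(s["q"],p);r+=[*(x-s["tool_pos"]),*(T.inv()*R.from_rotvec(s["tcp_rot"])).as_rotvec()*.3]
    return r
P=ls(res,[.15,.51,.57,.12,.025,np.pi/2]);P=min([P,ls(res,[.15,.51,.57,.12,.025,-np.pi/2])],key=lambda a:a.cost);E=np.abs(P.fun).max();P=P.x
def ik(x,T,q0):
    f=lambda q:np.r_[fk(q,P)[0]-x,(fk(q,P)[1].inv()*T).as_rotvec()*.3]
    r=ls(f,np.clip(q0,lo+1e-4,hi-1e-4),bounds=(lo,hi));return r.x,np.abs(r.fun).max()
E
python3 - <<'E'
from kin import *
print(P.round(4),E)
s=L[-1];T=R.from_rotvec(s["tcp_rot"]);q=s["q"]
W=[s["tool_pos"],(.36,.29,.80),(.40,.10,.72),(.38,-.15,.65),(.36,-.40,.50),(.43,-.48,.34),(.50,-.424,.244),(.50,-.424,.40),(.42,-.17,.42),(.497,-.112,.297)]
for a,b in zip(W,W[1:]):
    m=q*0;w=0;qs=[]
    for t in np.linspace(0,1,15)[1:]:
        q,e=ik(np.array(a)+t*(np.array(b)-a),T,q);w=max(w,e);qs.append(q)
    qs=np.array(qs);m=np.minimum(qs-lo,hi-qs).min(0);print(b,q.round(2),"err",round(w,4),"margin",m.round(2))
E
```

```text
[0.2496 0.5128 0.5669 0.1743 0.0249 1.5708] 0.0003238915921305874
(0.36, 0.29, 0.8) [ 0.61 -0.38  1.59  0.05  1.17  1.5 ] err 0.0 margin [1.99 0.56 0.21 1.33 1.17 1.01]
(0.4, 0.1, 0.72) [ 0.   -0.49  1.8   0.47  1.23  0.87] err 0.0 margin [2.06 0.45 0.77 1.39 1.17 1.09]
(0.38, -0.15, 0.65) [-0.73 -0.4   1.88  0.75  1.53  0.18] err 0.0 margin [1.9  0.43 0.69 1.82 1.13 1.73]
(0.36, -0.4, 0.5) [-1.11 -0.01  1.83  0.74  1.53 -0.32] err 0.0 margin [1.52 0.56 0.68 2.05 1.11 2.23]
(0.43, -0.48, 0.34) [-1.06  0.3   1.77  0.78  1.32 -0.47] err 0.0 margin [1.53 0.95 0.74 2.05 1.14 2.08]
(0.5, -0.424, 0.244) [-0.93  0.4   1.84  0.87  1.12 -0.52] err 0.0 margin [1.57 1.24 0.73 2.09 1.12 2.03]
(0.5, -0.424, 0.4) [-0.93  0.24  1.73  0.8   1.3  -0.31] err 0.0 margin [1.7  1.18 0.73 2.11 1.13 2.04]
(0.42, -0.17, 0.42) [-0.71 -0.24  2.18  0.82  1.18 -0.13] err 0.0 margin [1.71 0.7  0.39 2.11 1.18 2.24]
(0.497, -0.112, 0.297) [-0.49 -0.02  2.23  0.99  0.86 -0.25] err 0.0 margin [1.94 0.71 0.34 2.14 0.86 2.3 ]
```

```bash
cat > leg.py <<'E'
import sys,pickle,numpy as np
from scipy.spatial.transform import Rotation as R
s=pickle.load(open("log.pkl","rb"))[-1];T=R.from_rotvec(s["tcp_rot"])
W=[s["tool_pos"]]+[np.array(eval(a)) for a in sys.argv[1:]]
for a,b in zip(W,W[1:]):
    d=T.inv().apply(b-a)*1000;n=int(np.ceil(np.linalg.norm(d)/40));print(b,n,"rows of",(d/n).round(1),"total",d.round(1))
E
python3 leg.py .36,.29,.80 .40,.10,.72 .38,-.15,.65 .36,-.40,.50 .43,-.48,.34
```

```text
[0.36 0.29 0.8 ] 10 rows of [-34.5  -0.2 -12.9] total [-345.3   -2.4 -129. ]
[0.4  0.1  0.72] 6 rows of [-19.9  28.8  -0.3] total [-119.1  172.9   -1.9]
[ 0.38 -0.15  0.65] 7 rows of [-24.8  26.   -9.6] total [-173.3  182.3  -67.3]
[ 0.36 -0.4   0.5 ] 8 rows of [-28.6  22.7  -1.2] total [-228.5  182.    -9.4]
[ 0.43 -0.48  0.34] 5 rows of [-21.5  21.1  23.9] total [-107.3  105.5  119.4]
```

Call:
drive_tool(
  increments=[
    {"delta_pos": [-34.5,0,-13],"turn": 0,"jaw": 1},
    {"delta_pos": [-34.5,0,-13],"turn": 0,"jaw": 1},
    {"delta_pos": [-34.5,0,-13],"turn": 0,"jaw": 1},
    {"delta_pos": [-34.5,0,-13],"turn": 0,"jaw": 1},
    {"delta_pos": [-34.5,0,-13],"turn": 0,"jaw": 1},
    {"delta_pos": [-34.5,0,-13],"turn": 0,"jaw": 1},
    {"delta_pos": [-34.5,0,-13],"turn": 0,"jaw": 1},
    {"delta_pos": [-34.5,0,-13],"turn": 0,"jaw": 1},
  ],
)

```text
time: 6.92
tool_pos: [0.4243, 0.3385, 0.8392]
tcp_rot: [-2.557, -0.9, -1.026]
wrist_force: [-0.8, 0.1, -0.6]
width: 0.998
grip_force: 0.0
```

Call:
drive_tool(
  increments=[
    {"delta_pos": [-34.5,0,-13],"turn": 0,"jaw": 1},
    {"delta_pos": [-34.5,0,-13],"turn": 0,"jaw": 1},
    {"delta_pos": [-20,29,0],"turn": 0,"jaw": 1},
    {"delta_pos": [-20,29,0],"turn": 0,"jaw": 1},
    {"delta_pos": [-20,29,0],"turn": 0,"jaw": 1},
    {"delta_pos": [-20,29,0],"turn": 0,"jaw": 1},
    {"delta_pos": [-20,29,0],"turn": 0,"jaw": 1},
    {"delta_pos": [-20,29,0],"turn": 0,"jaw": 1},
  ],
)

```text
time: 7.58
tool_pos: [0.4135, 0.1051, 0.7295]
tcp_rot: [-2.557, -0.902, -1.029]
wrist_force: [0.7, 0.4, -1.0]
width: 1.001
grip_force: 0.0
```

```bash
python3 st.py; python3 leg.py .38,-.15,.65 .36,-.40,.50 .43,-.48,.34
```

```text
7.5833 q [ 0.018 -0.461  1.77   0.462  1.22   0.888] p [0.4135 0.1051 0.7295]
xt [0.561 0.456 0.691] yt [ 0.625 -0.78   0.007] zt [ 0.542  0.428 -0.723] F [ 0.7  0.4 -1. ] g 0.0 1.001
[ 0.38 -0.15  0.65] 7 rows of [-27.1  25.4 -10. ] total [-190.   177.6  -69.9]
[ 0.36 -0.4   0.5 ] 8 rows of [-28.6  22.7  -1.2] total [-228.8  181.6   -9.4]
[ 0.43 -0.48  0.34] 5 rows of [-21.5  21.   23.9] total [-107.7  105.1  119.4]
```

Tilt holds. Continue to the stand.

Call:
drive_tool(
  increments=[
    {"delta_pos": [-27,25,-10],"turn": 0,"jaw": 1},
    {"delta_pos": [-27,25,-10],"turn": 0,"jaw": 1},
    {"delta_pos": [-27,25,-10],"turn": 0,"jaw": 1},
    {"delta_pos": [-27,25,-10],"turn": 0,"jaw": 1},
    {"delta_pos": [-27,25,-10],"turn": 0,"jaw": 1},
    {"delta_pos": [-27,25,-10],"turn": 0,"jaw": 1},
    {"delta_pos": [-27,25,-10],"turn": 0,"jaw": 1},
    {"delta_pos": [-28,23,-1],"turn": 0,"jaw": 1},
  ],
)

```text
time: 8.25
tool_pos: [0.3762, -0.1798, 0.6337]
tcp_rot: [-2.563, -0.902, -1.029]
wrist_force: [1.0, 0.8, 0.2]
width: 1.0
grip_force: 0.0
```

Call:
drive_tool(
  increments=[
    {"delta_pos": [-28,23,-1],"turn": 0,"jaw": 1},
    {"delta_pos": [-28,23,-1],"turn": 0,"jaw": 1},
    {"delta_pos": [-28,23,-1],"turn": 0,"jaw": 1},
    {"delta_pos": [-28,23,-1],"turn": 0,"jaw": 1},
    {"delta_pos": [-28,23,-1],"turn": 0,"jaw": 1},
    {"delta_pos": [-28,23,-1],"turn": 0,"jaw": 1},
    {"delta_pos": [-28,23,-1],"turn": 0,"jaw": 1},
    {"delta_pos": [0,0,0],"turn": 0,"jaw": 1},
  ],
)

```text
time: 8.92
tool_pos: [0.3627, -0.4003, 0.4972]
tcp_rot: [-2.563, -0.892, -1.017]
wrist_force: [0.0, 0.2, -0.4]
width: 0.999
grip_force: 0.0
```

```bash
python3 st.py; python3 leg.py .43,-.48,.34; python3 - <<'E'
from workcell import bot
import cv2,pickle
s=bot.read_state();c=bot.read_camera("wrist");d={n:bot.read_camera(n) for n in("scene","side")}
pickle.dump((s,c,d),open("w1.pkl","wb"));cv2.imwrite("pics/w1.png",c["pixels"][:,:,::-1])
E
```

```text
8.9167 q [-1.101 -0.007  1.825  0.738  1.525 -0.313] p [ 0.3627 -0.4003  0.4972]
xt [0.571 0.452 0.686] yt [ 0.621 -0.784 -0.   ] zt [ 0.538  0.426 -0.728] F [ 0.   0.2 -0.4] g 0.0 0.999
[ 0.43 -0.48  0.34] 5 rows of [-21.1  20.9  23.3] total [-105.4  104.3  116.7]
```

View pics/w1.png

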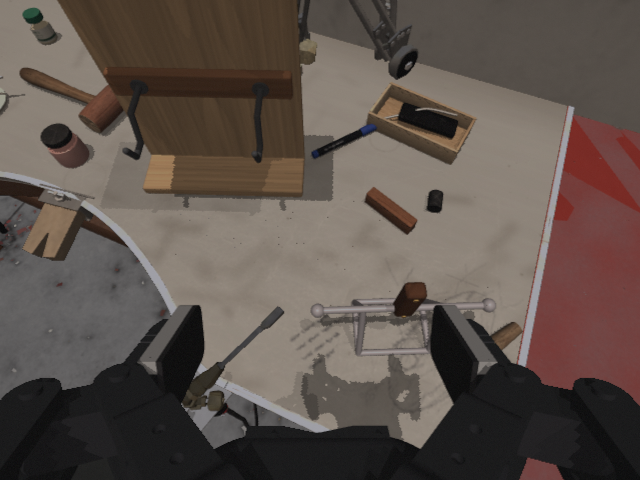

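```bash
python3 - <<'E'
from h import *
from scipy.optimize import least_squares as ls
from scipy.spatial.transform import Rotation as R
s,c,d=pickle.load(open("w1.pkl","rb"));s0,d0=pickle.load(open("c0.pkl","rb"))
W=np.eye(4);W[:3,:3]=R.from_rotvec(s["tcp_rot"]).as_matrix();W[:3,3]=s["tool_pos"]
T=np.linalg.inv(W@c["hand_eye"])
Ls=[[0,98,90],[0,-98,90],[0,0,156]]
uw=[[318,311],[488,304],[413,288]]
us=np.array([[100,137],[564,258],[335,80]])/5.4+[305,310]
fw=lambda p:(proj(c,place(p,Ls),T)-uw).ravel();fs=lambda p:(proj(d0["side"],place(p,Ls))-us).ravel()
for n,f in(("wrist",fw),("both",lambda p:np.r_[fw(p),fs(p)])):
    r=ls(f,[.58,-.36,.71]);print(n,r.x.round(4),r.fun.round(1))
print("grip@wrist",fw([.5835,-.3576,.7108]).round(1))
Lf=[[50,125,0],[50,-125,0]];uf=[[145,194.5],[303,194.5]]
fr=lambda p:(proj(c,place(p,Lf),T)-uf).ravel()
r=ls(fr,[.557,-.064,.65]);print("riser wrist",r.x.round(4),r.fun.round(1))
print("tips proj",proj(c,place(r.x,[[10,76,160],[10,-76,160],[30,76,139],[30,-76,139],[100,76,172],[100,-76,172]]),T).round(0).tolist())
print("prev",proj(c,place([.557,-.064,.65],[[50,125,0],[50,-125,0]]),T).round(1).tolist())
E
```

```text
wrist [ 0.5795 -0.3515  0.7111] [-1.6 -0.5 -0.9 -0.3  2.1  0.6]
both [ 0.5806 -0.3523  0.7114] [-0.3 -0.7  0.3 -0.6  3.5  0.3 -2.2 -0.9 -2.7 -1.1 -2.6  0.3]
grip@wrist [4.8 0.1 5.6 0.3 9.6 1.3]
riser wrist [ 0.5515 -0.0614  0.6704] [ 0.2  0.  -0.2 -0. ]
tips proj [[126.0, 150.0], [256.0, 150.0], [137.0, 148.0], [259.0, 148.0], [138.0, 86.0], [260.0, 86.0]]
prev [[149.9, 191.7], [306.9, 194.4]]
```

```bash
python3 leg.py .4536,-.4521,.305 .4966,-.418,.2468
```

```text
[ 0.4536 -0.4521  0.305 ] 6 rows of [-17.2  16.2  27.8] total [-103.3   97.1  166.7]
[ 0.4966 -0.418   0.2468] 2 rows of [ 0. -0. 40.] total [ 0. -0. 80.]
```

Call:
drive_tool(
  increments=[
    {"delta_pos": [-17,16,28],"turn": 0,"jaw": 1},
    {"delta_pos": [-17,16,28],"turn": 0,"jaw": 1},
    {"delta_pos": [-17,16,28],"turn": 0,"jaw": 1},
    {"delta_pos": [-17,16,28],"turn": 0,"jaw": 1},
    {"delta_pos": [-17,16,28],"turn": 0,"jaw": 1},
    {"delta_pos": [-18,17,27],"turn": 0,"jaw": 1},
    {"delta_pos": [0,0,0],"turn": 0,"jaw": 1},
  ],
)

```text
time: 9.65
tool_pos: [0.4569, -0.4452, 0.3044]
tcp_rot: [-2.555, -0.898, -1.015]
wrist_force: [-1.3, 1.6, -1.7]
width: 1.001
grip_force: 0.0
```

```bash
python3 st.py;  python3 leg.py .4966,-.418,.2468; python3 - <<'E'
from workcell import bot
import cv2,pickle
from h import *
from scipy.spatial.transform import Rotation as R
s=bot.read_state();c=bot.read_camera("wrist")
W=np.eye(4);W[:3,:3]=R.from_rotvec(s["tcp_rot"]).as_matrix();W[:3,3]=s["tool_pos"]
T=np.linalg.inv(W@c["hand_eye"])
p=[.580,-.352,.711]
print(proj(c,place(p,[[0,98,90],[0,-98,90],[0,0,156]]),T).round(0).tolist(), "axis grasp",proj(c,(W@[0,0,.155,1])[None,:3],T))
cv2.imwrite("pics/w2.png",c["pixels"][:,:,::-1])
E
```

```text
9.65 q [-1.     0.316  1.826  0.809  1.235 -0.478] p [ 0.4569 -0.4452  0.3044]
xt [0.568 0.454 0.687] yt [ 0.626 -0.779 -0.003] zt [ 0.534  0.432 -0.727] F [-1.3  1.6 -1.7] g 0.0 1.001
[ 0.4966 -0.418   0.2468] 2 rows of [-2.3  1.9 37.4] total [-4.7  3.9 74.8]
[[174.0, 299.0], [477.0, 289.0], [329.0, 253.0]] axis grasp [[319.37550467 335.12003174]]
```

View pics/w2.png

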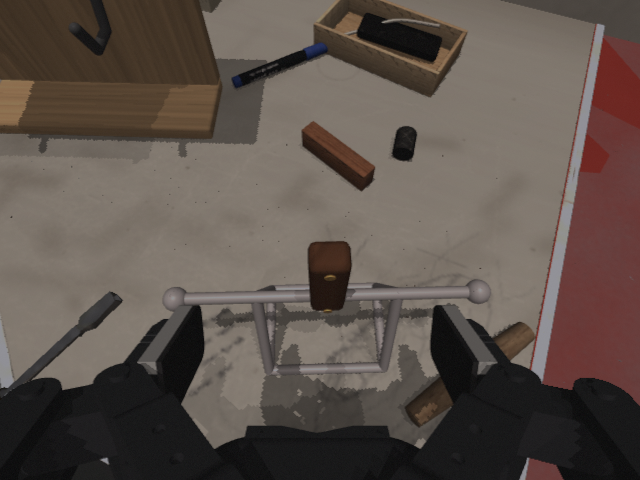

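Call:
drive_tool(
  increments=[
    {"delta_pos": [-2.5,2,25],"turn": 0,"jaw": 1},
    {"delta_pos": [-2,2,25],"turn": 0,"jaw": 1},
    {"delta_pos": [0,0,24],"turn": 0,"jaw": 1},
    {"delta_pos": [0,0,0],"turn": 0,"jaw": 1},
    {"delta_pos": [0,0,0],"turn": 0,"jaw": -1},
    {"delta_pos": [0,0,0],"turn": 0,"jaw": -1},
    {"delta_pos": [0,0,0],"turn": 0,"jaw": -1},
    {"delta_pos": [0,0,0],"turn": 0,"jaw": -1},
  ],
  grip_force=80,
)

```text
time: 10.37
tool_pos: [0.4954, -0.4212, 0.2564]
tcp_rot: [-2.561, -0.903, -1.025]
wrist_force: [-0.9, -1.1, -0.5]
width: 0.457
grip_force: 0.0
```

Call:
drive_tool(
  increments=[
    {"delta_pos": [0,0,0],"turn": 0,"jaw": -1},
    {"delta_pos": [0,0,0],"turn": 0,"jaw": -1},
    {"delta_pos": [0,0,0],"turn": 0,"jaw": -1},
    {"delta_pos": [0,0,0],"turn": 0,"jaw": -1},
  ],
)

```text
time: 10.7
tool_pos: [0.4954, -0.4209, 0.2554]
tcp_rot: [-2.559, -0.901, -1.024]
wrist_force: [-2.7, -0.6, 5.9]
width: 0.243
grip_force: 78.6
```

```bash
python3 st.py
```

```text
10.7 q [-0.929  0.378  1.848  0.865  1.13  -0.51 ] p [ 0.4954 -0.4209  0.2554]
xt [0.564 0.456 0.689] yt [ 0.625 -0.781  0.006] zt [ 0.54   0.427 -0.725] F [-2.7 -0.6  5.9] g 78.6 0.243
```

Call:
drive_tool(
  increments=[
    {"delta_pos": [0,0,0],"turn": 0,"jaw": 0},
    {"delta_pos": [0,0,0],"turn": 0,"jaw": 0},
    {"delta_pos": [-4,0,5],"turn": 0,"jaw": 0},
    {"delta_pos": [-4,0,4],"turn": 0,"jaw": 0},
    {"delta_pos": [0,0,0],"turn": 0,"jaw": -1},
    {"delta_pos": [0,0,0],"turn": 0,"jaw": -1},
    {"delta_pos": [0,0,0],"turn": 0,"jaw": -1},
    {"delta_pos": [0,0,0],"turn": 0,"jaw": -1},
  ],
)

```text
time: 11.37
tool_pos: [0.4955, -0.4197, 0.2409]
tcp_rot: [-2.559, -0.901, -1.02]
wrist_force: [0.4, -0.5, -3.6]
width: 0.243
grip_force: 79.1
```

Call:
drive_tool(
  increments=[
    {"delta_pos": [0,0,0],"turn": 0,"jaw": -1},
    {"delta_pos": [0,0,0],"turn": 0,"jaw": -1},
  ],
)

```text
time: 11.53
tool_pos: [0.4957, -0.4198, 0.2414]
tcp_rot: [-2.559, -0.901, -1.021]
wrist_force: [0.0, 1.0, -3.7]
width: 0.246
grip_force: 79.1
```

```bash
python3 st.py; python3 leg.py .49,-.42,.40 .40,-.22,.42
```

```text
11.5333 q [-0.927  0.394  1.855  0.872  1.115 -0.527] p [ 0.4957 -0.4198  0.2414]
xt [0.565 0.456 0.688] yt [ 0.625 -0.78   0.004] zt [ 0.538  0.428 -0.726] F [ 0.   1.  -3.7] g 79.1 0.246
[ 0.49 -0.42  0.4 ] 4 rows of [ 26.4  -0.7 -29.6] total [ 105.7   -2.8 -118.3]
[ 0.4  -0.22  0.42] 6 rows of [  9.  -35.4   3.8] total [  54.1 -212.3   22.6]
```

```bash
python3 leg.py .4957,-.4198,.40 .4076,-.178,.40; python3 - <<'E'
from kin import *
s=L[-1];T=R.from_rotvec(s["tcp_rot"]);q=s["q"]
for x in((.4957,-.42,.4),(.45,-.3,.4),(.4076,-.178,.4),(.4076,-.178,.35),(.49,-.11,.35),(.49,-.11,.30)): q,e=ik(np.array(x),T,q);print(q.round(2),round(e,5))
E
```

```text
[ 0.4957 -0.4198  0.4   ] 4 rows of [ 27.3   0.1 -28.8] total [ 109.     0.6 -115.1]
[ 0.4076 -0.178   0.4   ] 7 rows of [  8.6 -34.8   8. ] total [  60.5 -243.8   56.1]
[-0.93  0.23  1.75  0.79  1.3  -0.31] 0.0
[-0.86  0.    2.    0.81  1.24 -0.28] 0.0
[-0.74 -0.23  2.21  0.83  1.18 -0.18] 0.0
[-0.74 -0.18  2.26  0.86  1.1  -0.27] 0.0
[-0.49 -0.11  2.2   0.91  0.93 -0.13] 0.0
[-0.49 -0.04  2.24  0.98  0.86 -0.24] 0.0
```

Call:
drive_tool(
  increments=[
    {"delta_pos": [14,0,-14],"turn": 0,"jaw": -1},
    {"delta_pos": [19,0,-20],"turn": 0,"jaw": -1},
    {"delta_pos": [19,0,-20],"turn": 0,"jaw": -1},
    {"delta_pos": [19,0,-20],"turn": 0,"jaw": -1},
    {"delta_pos": [19,0,-20],"turn": 0,"jaw": -1},
    {"delta_pos": [19,0,-20],"turn": 0,"jaw": -1},
    {"delta_pos": [4,-17,4],"turn": 0,"jaw": -1},
    {"delta_pos": [6,-25,6],"turn": 0,"jaw": -1},
  ],
)

```text
time: 12.2
tool_pos: [0.4814, -0.3791, 0.4026]
tcp_rot: [-2.564, -0.905, -1.028]
wrist_force: [-0.4, 0.6, -3.7]
width: 0.245
grip_force: 79.1
```

Call:
drive_tool(
  increments=[
    {"delta_pos": [6,-25,6],"turn": 0,"jaw": -1},
    {"delta_pos": [6,-25,6],"turn": 0,"jaw": -1},
    {"delta_pos": [6,-25,6],"turn": 0,"jaw": -1},
    {"delta_pos": [6,-25,6],"turn": 0,"jaw": -1},
    {"delta_pos": [6,-25,6],"turn": 0,"jaw": -1},
    {"delta_pos": [6,-25,6],"turn": 0,"jaw": -1},
    {"delta_pos": [6,-25,6],"turn": 0,"jaw": -1},
    {"delta_pos": [6,-25,6],"turn": 0,"jaw": -1},
  ],
)

```text
time: 12.87
tool_pos: [0.4077, -0.1775, 0.3961]
tcp_rot: [-2.559, -0.901, -1.022]
wrist_force: [0.0, 0.4, -2.6]
width: 0.245
grip_force: 79.2
```

```bash
python3 st.py;  python3 leg.py .4076,-.178,.3514;python3 - <<'E'
from workcell import bot
import cv2,pickle
s=bot.read_state();c=bot.read_camera("wrist");d={n:bot.read_camera(n) for n in("scene","side")}
pickle.dump((s,c,d),open("w3.pkl","wb"));cv2.imwrite("pics/w3.png",c["pixels"][:,:,::-1])
E
```

```text
12.8667 q [-0.739 -0.23   2.212  0.83   1.169 -0.19 ] p [ 0.4077 -0.1775  0.3961]
xt [0.565 0.456 0.688] yt [ 0.626 -0.78   0.004] zt [ 0.538  0.428 -0.726] F [ 0.   0.4 -2.6] g 79.2 0.245
[ 0.4076 -0.178   0.3514] 2 rows of [-15.5   0.1  16.1] total [-31.    0.1  32.2]
```

View pics/w3.png

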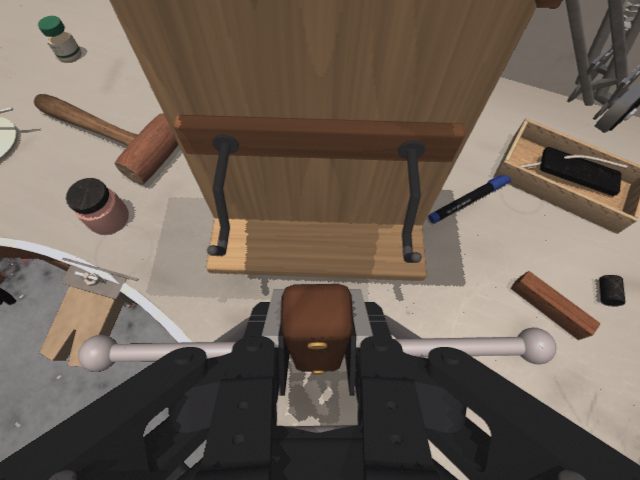

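```bash
python3 - <<'E'
from h import *
from scipy.optimize import least_squares as ls
from scipy.spatial.transform import Rotation as R
s,c,d=pickle.load(open("w3.pkl","rb"))
M=R.from_rotvec(s["tcp_rot"]);W=np.eye(4);W[:3,:3]=M.as_matrix();W[:3,3]=s["tool_pos"]
T=np.linalg.inv(W@c["hand_eye"])
g=(W@[0,0,.155,1])[:3];print("g",g.round(4))
# balls: centre = g + a*[fwd] , level, unknown centre xyz (3) + yaw, constant length
f=lambda p:(proj(c,np.array([[p[0]-.098*np.sin(p[3])*k,p[1]+.098*np.cos(p[3])*k,p[2]+.098*k*0] for k in(1,-1)]),T)-[[98,353],[537,345]]).ravel()
b0=[*(g-[0,0,.039]),.67];r=ls(f,b0);print("bar fit",r.x.round(4),r.fun.round(1),"pred",np.round(b0,4),f(b0).round(1))
Lf=[[50,125,0],[50,-125,0]];uf=[[209,271],[426,279]]
fr=lambda p:(proj(c,place(p,Lf),T)-uf).ravel()
rr=ls(fr,[.554,-.063,.66]);print("riser foot",rr.x.round(4),rr.fun.round(1))
for p in(rr.x,[.5515,-.0614,.67],[.557,-.064,.65]):
    print("proj",proj(c,place(p,[[10,76,161],[10,-76,161],[30,76,139],[30,-76,139],[98,76,172],[98,-76,172],[50,125,0],[50,-125,0]]),T).round(0).tolist())
Lt=[[10,76,159],[10,-76,159],[98,76,172],[98,-76,172],*Lf];ut=[[213,250],[411,257],[226,143],[411,148],*uf]
r2=ls(lambda p:(proj(c,place(p,Lt),T)-ut).ravel(),[.554,-.063,.66]);print("riser all",r2.x.round(4),r2.fun.round(1))
E
```

```text
g [ 0.4911 -0.1112  0.2835]
bar fit [ 0.4926 -0.1102  0.2464  0.6948] [-0. -0.  0. -0.] pred [ 0.4911 -0.1112  0.2445  0.67  ] [ 2.1 -0.7 -0.1 10.4]
riser foot [ 0.5523 -0.0602  0.6386] [ 0.7  0.1 -0.6  0.1]
proj [[214.0, 245.0], [419.0, 253.0], [224.0, 235.0], [410.0, 241.0], [228.0, 142.0], [413.0, 148.0], [210.0, 271.0], [425.0, 279.0]]
proj [[214.0, 250.0], [419.0, 251.0], [223.0, 239.0], [410.0, 240.0], [224.0, 146.0], [410.0, 147.0], [208.0, 275.0], [424.0, 277.0]]
proj [[222.0, 245.0], [426.0, 250.0], [231.0, 234.0], [417.0, 239.0], [233.0, 142.0], [419.0, 146.0], [214.0, 271.0], [430.0, 277.0]]
riser all [ 0.55   -0.0592  0.636 ] [-1.3 -2.3  4.3 -1.5 -0.9  0.4  0.2  1.8 -1.2  0.8 -2.3  1.3]
```

```bash
python3 leg.py .4352,-.1508,.3256 .4849,-.1138,.3246
```

```text
[ 0.4352 -0.1508  0.3256] 3 rows of [-6.9 -1.3 25.8] total [-20.8  -3.9  77.4]
[ 0.4849 -0.1138  0.3246] 2 rows of [22.1  1.1 21.7] total [44.3  2.2 43.3]
```

Call:
drive_tool(
  increments=[
    {"delta_pos": [-5,-1,19],"turn": 0,"jaw": -1},
    {"delta_pos": [-5,-1,19],"turn": 0,"jaw": -1},
    {"delta_pos": [-5,-1,19],"turn": 0,"jaw": -1},
    {"delta_pos": [-6,-1,20],"turn": 0,"jaw": -1},
    {"delta_pos": [0,0,0],"turn": 0,"jaw": -1},
  ],
)

```text
time: 13.43
tool_pos: [0.4351, -0.1514, 0.3222]
tcp_rot: [-2.558, -0.899, -1.015]
wrist_force: [-1.6, 0.6, -3.8]
width: 0.245
grip_force: 79.6
```

```bash
python3 st.py; python3 leg.py .4849,-.1138,.3246
```

```text
13.4333 q [-0.646 -0.125  2.274  0.91   1.003 -0.269] p [ 0.4351 -0.1514  0.3222]
xt [0.568 0.455 0.686] yt [ 0.626 -0.78  -0.002] zt [ 0.534  0.43  -0.728] F [-1.6  0.6 -3.8] g 79.6 0.245
[ 0.4849 -0.1138  0.3246] 2 rows of [23.5  0.9 20.5] total [47.   1.8 41.1]
```

Call:
drive_tool(
  increments=[
    {"delta_pos": [11,0,7],"turn": 0,"jaw": -1},
    {"delta_pos": [10,0.5,8],"turn": 0,"jaw": -1},
    {"delta_pos": [10,0.5,8],"turn": 0,"jaw": -1},
    {"delta_pos": [9,0.5,9],"turn": 0,"jaw": -1},
    {"delta_pos": [8,0,8],"turn": 0,"jaw": -1},
    {"delta_pos": [0,0,0],"turn": 0,"jaw": -1},
  ],
)

```text
time: 13.93
tool_pos: [0.4867, -0.1144, 0.331]
tcp_rot: [-2.558, -0.903, -1.024]
wrist_force: [-0.1, -0.7, -3.1]
width: 0.245
grip_force: 79.6
```

```bash
python3 st.py; python3 - <<'E'
from workcell import bot
import cv2,pickle,numpy as np
s=bot.read_state();d={n:bot.read_camera(n) for n in("wrist","scene","side")}
pickle.dump((s,d),open("w4.pkl","wb"))
a=d["wrist"]["pixels"][180:400,:,::-1];b=d["side"]["pixels"][180:300,240:370,::-1]
e=d["scene"]["pixels"][200:320,220:350,::-1]
r=lambda x:cv2.resize(x,(400,369),interpolation=3)
cv2.imwrite("pics/m4.png",np.vstack([cv2.resize(a,(670,230)),np.hstack([r(b),r(e)])[:,:670]]))
E
```

```text
13.9333 q [-0.506 -0.082  2.219  0.934  0.912 -0.178] p [ 0.4867 -0.1144  0.331 ]
xt [0.563 0.457 0.689] yt [ 0.626 -0.78   0.005] zt [ 0.54   0.428 -0.725] F [-0.1 -0.7 -3.1] g 79.6 0.245
```

View pics/m4.png

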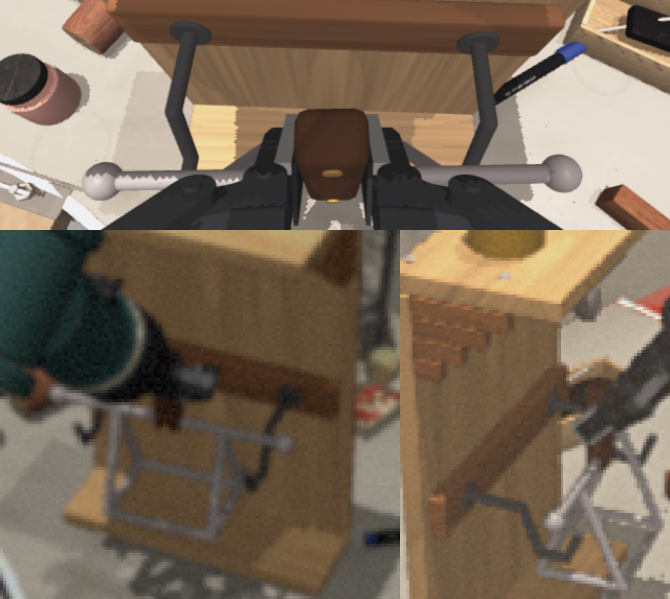

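Call:
drive_tool(
  increments=[
    {"delta_pos": [-4.5,0,8],"turn": 0,"jaw": -1},
    {"delta_pos": [-5,0,8],"turn": 0,"jaw": -1},
    {"delta_pos": [-3.5,0,3.5],"turn": 0,"jaw": -1},
    {"delta_pos": [-3.5,0,3.5],"turn": 0,"jaw": -1},
    {"delta_pos": [0,0,0],"turn": 0,"jaw": -1},
  ],
)

```text
time: 14.5
tool_pos: [0.4875, -0.112, 0.2997]
tcp_rot: [-2.559, -0.899, -1.018]
wrist_force: [-0.2, -0.4, -3.7]
width: 0.245
grip_force: 79.6
```

```bash
python3 st.py
```

```text
14.5 q [-0.5   -0.038  2.244  0.977  0.87  -0.241] p [ 0.4875 -0.112   0.2997]
xt [0.567 0.455 0.687] yt [ 0.625 -0.78   0.001] zt [ 0.536  0.429 -0.727] F [-0.2 -0.4 -3.7] g 79.6 0.245
```

Call:
drive_tool(
  increments=[
    {"delta_pos": [-0.5,0,3],"turn": 0,"jaw": -1},
    {"delta_pos": [-0.5,0,3],"turn": 0,"jaw": -1},
    {"delta_pos": [-1.5,0,1.5],"turn": 0,"jaw": -1},
    {"delta_pos": [0,0,0],"turn": 0,"jaw": -1},
    {"delta_pos": [0,0,0],"turn": 0,"jaw": -1},
  ],
)

```text
time: 14.92
tool_pos: [0.4911, -0.1101, 0.2947]
tcp_rot: [-2.559, -0.901, -1.022]
wrist_force: [0.0, 0.3, -3.2]
width: 0.243
grip_force: 79.6
```

```bash
python3 st.py
```

```text
14.9167 q [-0.492 -0.027  2.244  0.99   0.857 -0.254] p [ 0.4911 -0.1101  0.2947]
xt [0.565 0.456 0.688] yt [ 0.625 -0.78   0.004] zt [ 0.539  0.428 -0.726] F [ 0.   0.3 -3.2] g 79.6 0.243
```

Bar ≈ 0.144, x ≈ 29 mm. No contact yet; go down in small steps.

Call:
drive_tool(
  increments=[
    {"delta_pos": [-1,0,1],"turn": 0,"jaw": -1},
    {"delta_pos": [-1,0,1],"turn": 0,"jaw": -1},
    {"delta_pos": [0,0,0],"turn": 0,"jaw": -1},
    {"delta_pos": [0,0,0],"turn": 0,"jaw": -1},
  ],
)

```text
time: 15.25
tool_pos: [0.4913, -0.1104, 0.2928]
tcp_rot: [-2.559, -0.901, -1.024]
wrist_force: [-1.6, -0.5, 2.4]
width: 0.239
grip_force: 80.1
```

```bash
python3 st.py
```

```text
15.25 q [-0.493 -0.023  2.246  0.995  0.854 -0.261] p [ 0.4913 -0.1104  0.2928]
xt [0.564 0.456 0.689] yt [ 0.625 -0.78   0.005] zt [ 0.54   0.428 -0.725] F [-1.6 -0.5  2.4] g 80.1 0.239
```

Call:
drive_tool(
  increments=[
    {"delta_pos": [-1,0,1],"turn": 0,"jaw": -1},
    {"delta_pos": [0,0,0],"turn": 0,"jaw": -1},
    {"delta_pos": [0,0,0],"turn": 0,"jaw": -1},
    {"delta_pos": [0,0,0],"turn": 0,"jaw": -1},
  ],
)

```text
time: 15.58
tool_pos: [0.4916, -0.1104, 0.2922]
tcp_rot: [-2.557, -0.901, -1.026]
wrist_force: [-3.4, -2.3, 7.3]
width: 0.242
grip_force: 81.0
```

```bash
python3 st.py; python3 -c "
from workcell import bot
s=bot.read_state();print(s['torque'],s['wrist_force'])"
```

```text
15.5833 q [-0.493 -0.022  2.246  0.998  0.854 -0.264] p [ 0.4916 -0.1104  0.2922]
xt [0.563 0.456 0.69 ] yt [ 0.625 -0.78   0.005] zt [ 0.541  0.429 -0.724] F [-3.4 -2.3  7.3] g 81.0 0.242
[0.64934864 0.71686002 0.3867679 ] [-3.35323729 -2.30422811  7.2890785 ]
```

Call:
drive_tool(
  increments=[
    {"delta_pos": [0,0,0],"turn": 0.02,"jaw": -1},
    {"delta_pos": [0,0,0],"turn": 0.02,"jaw": -1},
    {"delta_pos": [0,0,0],"turn": 0,"jaw": -1},
    {"delta_pos": [0,0,0],"turn": 0,"jaw": -1},
  ],
)

```text
time: 15.92
tool_pos: [0.4922, -0.1104, 0.2926]
tcp_rot: [-2.565, -0.848, -1.017]
wrist_force: [1.9, 2.2, 6.0]
width: 0.248
grip_force: 81.1
```

```bash
cat > tq.py <<'E'
from workcell import bot
import numpy as np
from scipy.spatial.transform import Rotation as R
s=bot.read_state();F=s["wrist_force"]-[0,0,-3.4];r=R.from_rotvec(s["tcp_rot"]).apply([0,0,.155])-[0,0,.039]
ex=np.array([.802,.597,0]);t=s["torque"]-np.cross(r,F)
print("Mx",t@ex,"raw",s["torque"].round(2),"F",F.round(1),"y",(t@ex)/F[2])
E
python3 st.py;python3 tq.py
```

```text
15.9167 q [-0.492 -0.022  2.245  0.999  0.852 -0.225] p [ 0.4922 -0.1104  0.2926]
xt [0.586 0.425 0.69 ] yt [ 0.603 -0.798 -0.02 ] zt [ 0.542  0.427 -0.724] F [1.9 2.2 6. ] g 81.1 0.248
Mx -0.5715469191881714 raw [ 0.05 -0.82  0.31] F [1.9 2.2 9.4] y -0.06072453234828235
```

Call:
drive_tool(
  increments=[
    {"delta_pos": [-0.7,0,0.7],"turn": -0.01,"jaw": -1},
    {"delta_pos": [0,0,0],"turn": 0,"jaw": -1},
    {"delta_pos": [0,0,0],"turn": 0,"jaw": -1},
    {"delta_pos": [0,0,0],"turn": 0,"jaw": -1},
    {"delta_pos": [0,0,0],"turn": 0,"jaw": -1},
  ],
)

```text
time: 16.33
tool_pos: [0.4921, -0.1104, 0.2919]
tcp_rot: [-2.563, -0.862, -1.02]
wrist_force: [-2.2, 2.2, 9.7]
width: 0.243
grip_force: 81.2
```

```bash
python3 st.py;python3 tq.py
```

```text
16.3333 q [-0.492 -0.021  2.246  1.     0.852 -0.237] p [ 0.4921 -0.1104  0.2919]
xt [0.58  0.433 0.69 ] yt [ 0.608 -0.793 -0.013] zt [ 0.542  0.428 -0.723] F [-2.2  2.2  9.7] g 81.2 0.243
Mx -0.7763222395439141 raw [ 0.16 -0.66  0.14] F [-2.2  2.2 13.1] y -0.059242034378571166
```

Call:
drive_tool(
  increments=[
    {"delta_pos": [0,0,0],"turn": -0.008,"jaw": -1},
    {"delta_pos": [0,0,0],"turn": 0,"jaw": -1},
    {"delta_pos": [0,0,0],"turn": 0,"jaw": -1},
    {"delta_pos": [0,0,0],"turn": 0,"jaw": -1},
    {"delta_pos": [0,0,0],"turn": 0,"jaw": -0.4},
    {"delta_pos": [0,0,0],"turn": 0,"jaw": -0.2},
    {"delta_pos": [0,0,0],"turn": 0,"jaw": 0},
    {"delta_pos": [0,0,0],"turn": 0,"jaw": 0},
  ],
  grip_force=20,
)

```text
time: 17.0
tool_pos: [0.4906, -0.1102, 0.2889]
tcp_rot: [-2.563, -0.871, -1.015]
wrist_force: [-0.2, 0.2, -0.7]
width: 0.495
grip_force: 0.0
```

```bash
python3 st.py; python3 - <<'E'
from workcell import bot
from h import *
from scipy.spatial.transform import Rotation as R
import cv2
s,d0=pickle.load(open("w4.pkl","rb"))
c=bot.read_camera("wrist");s=bot.read_state()
W=np.eye(4);W[:3,:3]=R.from_rotvec(s["tcp_rot"]).as_matrix();W[:3,3]=s["tool_pos"];T=np.linalg.inv(W@c["hand_eye"])
r=[.5515,-.060,.64]
P=proj(c,place(r,[[29,98,143],[29,-98,143],[29,0,209]]),T);print(P.round(0))
hsv=cv2.cvtColor(c["pixels"],cv2.COLOR_RGB2HSV)
for u in P[:2]:
    y0,x0=int(u[1])-35,int(u[0])-35
    g=cv2.GaussianBlur(cv2.cvtColor(c["pixels"],cv2.COLOR_RGB2GRAY),(5,5),1)
    w=g[max(y0,0):y0+70,max(x0,0):x0+70]
    h=cv2.HoughCircles(w,cv2.HOUGH_GRADIENT,1.2,60,param1=60,param2=12,minRadius=14,maxRadius=24)
    print(None if h is None else (h[0,0]+[max(x0,0),max(y0,0),0]).round(0))
E
```

```text
17.0 q [-0.493 -0.018  2.249  0.998  0.85  -0.245] p [ 0.4906 -0.1102  0.2889]
xt [0.579 0.439 0.687] yt [ 0.613 -0.79  -0.012] zt [ 0.538  0.428 -0.726] F [-0.2  0.2 -0.7] g 0.0 0.495
[[ 97. 344.]
 [545. 353.]
 [317. 306.]]
[100. 353.  19.]
[548. 339.  17.]
```

Call:
drive_tool(
  increments=[
    {"delta_pos": [0,0,-5],"turn": 0,"jaw": 0.2},
    {"delta_pos": [0,0,-10],"turn": 0,"jaw": 0.2},
    {"delta_pos": [0,0,-15],"turn": 0,"jaw": 0.2},
    {"delta_pos": [0,0,-20],"turn": 0,"jaw": 0.2},
    {"delta_pos": [0,0,-20],"turn": 0,"jaw": 0.2},
    {"delta_pos": [0,0,-20],"turn": 0,"jaw": 0.2},
    {"delta_pos": [0,0,-20],"turn": 0,"jaw": 0.2},
    {"delta_pos": [0,0,0],"turn": 0,"jaw": 0.2},
  ],
)

```text
time: 17.72
tool_pos: [0.4312, -0.1591, 0.3731]
tcp_rot: [-2.567, -0.872, -1.023]
wrist_force: [0.8, -0.2, 0.8]
width: 0.606
grip_force: 0.0
```

```bash
cat > chk.py <<'E'
from workcell import bot
from h import *
from scipy.spatial.transform import Rotation as R
from scipy.optimize import least_squares as ls
import cv2
s=bot.read_state();c=bot.read_camera("wrist")
W=np.eye(4);W[:3,:3]=R.from_rotvec(s["tcp_rot"]).as_matrix();W[:3,3]=s["tool_pos"];T=np.linalg.inv(W@c["hand_eye"])
r=[.5515,-.060,.65]
P=proj(c,place(r,[[29,98,143],[29,-98,143],[29,0,209]]),T);print(P.round(0).tolist())
g=cv2.GaussianBlur(cv2.cvtColor(c["pixels"],cv2.COLOR_RGB2GRAY),(5,5),1);H=[]
for u in P[:2]:
    y0,x0=max(int(u[1])-30,0),max(int(u[0])-30,0)
    h=cv2.HoughCircles(g[y0:y0+60,x0:x0+60],cv2.HOUGH_GRADIENT,1.2,60,param1=60,param2=9,minRadius=9,maxRadius=16)
    H.append(h[0,0]+[x0,y0,0])
print(np.round(H))
f=lambda p:(proj(c,place([*r[:2],r[2]],[[p[0]-98000*np.sin(p[2])/1000,p[1]+98*np.cos(p[2]),143],[p[0]+98*np.sin(p[2]),p[1]-98*np.cos(p[2]),143]]),T)-np.array(H)[:,:2]).ravel()
q=ls(f,[30,0,0],x_scale=[10,10,.1]);print("bar in riser frame x,y mm, dyaw",q.x.round(3),q.fun.round(1))
E
python3 st.py; python3 chk.py; python3 chk.py|tail -1
```

```text
17.7167 q [-0.666 -0.191  2.226  0.862  1.079 -0.168] p [ 0.4312 -0.1591  0.3731]
xt [0.576 0.44  0.689] yt [ 0.611 -0.792 -0.005] zt [ 0.543  0.424 -0.725] F [ 0.8 -0.2  0.8] g 0.0 0.606
[[177.0, 261.0], [450.0, 262.0], [312.0, 216.0]]
[[180. 263.  10.]
 [436. 245.  14.]]
bar in riser frame x,y mm, dyaw [35.81   2.592  0.084] [-6.4 -0.6  6.5 -1.6]
bar in riser frame x,y mm, dyaw [30.86  -1.336  0.049] [-0.2 -0.   0.2 -0.1]
```

Call:
drive_tool(
  increments=[
    {"delta_pos": [0,0,-20],"turn": 0,"jaw": 0.2},
    {"delta_pos": [0,0,-20],"turn": 0,"jaw": 0.2},
    {"delta_pos": [0,0,0],"turn": 0,"jaw": 0.2},
    {"delta_pos": [0,0,0],"turn": 0,"jaw": 0.2},
    {"delta_pos": [0,0,0],"turn": 0,"jaw": 0.2},
    {"delta_pos": [0,0,0],"turn": 0,"jaw": 0.2},
    {"delta_pos": [0,0,0],"turn": 0,"jaw": 0.2},
    {"delta_pos": [0,0,0],"turn": 0,"jaw": 0.2},
  ],
)

```text
time: 18.48
tool_pos: [0.4102, -0.1739, 0.3975]
tcp_rot: [-2.562, -0.871, -1.014]
wrist_force: [-0.8, 0.5, -0.0]
width: 0.599
grip_force: 0.0
```

Call:
drive_tool(
  increments=[
    {"delta_pos": [0,0,0],"turn": 0,"jaw": 0.2},
    {"delta_pos": [0,0,0],"turn": 0,"jaw": 0.2},
    {"delta_pos": [0,0,0],"turn": 0,"jaw": 0.2},
    {"delta_pos": [0,0,0],"turn": 0,"jaw": 0.2},
    {"delta_pos": [0,0,0],"turn": 0,"jaw": 0.2},
    {"delta_pos": [0,0,0],"turn": 0,"jaw": 0.2},
    {"delta_pos": [0,0,0],"turn": 0,"jaw": 0.2},
    {"delta_pos": [0,0,0],"turn": 0,"jaw": 0.2},
  ],
)

```text
time: 19.15
tool_pos: [0.4101, -0.1745, 0.3984]
tcp_rot: [-2.563, -0.871, -1.016]
wrist_force: [-0.3, 0.4, -0.2]
width: 0.601
grip_force: 0.0
```

```bash
python3 st.py; python3 chk.py; python3 - <<'E'
from workcell import bot
import numpy as np
a=bot.read_camera("wrist")["pixels"].astype(float);c=bot.read_camera("side")["pixels"].astype(float)
for _ in range(3): bot.read_camera("scene")
b=bot.read_camera("wrist")["pixels"].astype(float);d=bot.read_camera("side")["pixels"].astype(float)
print("max change",np.abs(a-b)[180:330,150:470].max(),np.abs(c-d)[180:300,240:370].max(),np.abs(c-d)[350:].max())
E
```

```text
19.15 q [-0.729 -0.232  2.21   0.83   1.165 -0.158] p [ 0.4101 -0.1745  0.3984]
xt [0.578 0.439 0.688] yt [ 0.613 -0.79  -0.011] zt [ 0.539  0.428 -0.726] F [-0.3  0.4 -0.2] g 0.0 0.601
[[196.0, 242.0], [439.0, 243.0], [316.0, 200.0]]
[[198. 246.  10.]
 [446. 233.  14.]]
bar in riser frame x,y mm, dyaw [31.687 -4.122  0.064] [ 3.   0.3 -3.   0.7]
max change 45.0 27.0 34.0
```

```bash
python3 - <<'E'
from workcell import bot
from h import *
import cv2
for n,y in(("side",-98),("scene",98)):
    c=bot.read_camera(n);r=[.5542,-.062,.65]
    P=proj(c,place(r,[[30,y,143],[37,y,143],[30,y,155],[30,np.sign(y)*76,143]]));print(n,P.round(1).tolist())
    g=cv2.cvtColor(c["pixels"],cv2.COLOR_RGB2GRAY);x,yy=P[0].astype(int)
    print("cols",x-9,"rows",yy-9);print(g[yy-9:yy+10,x-9:x+12])
E
```

```text
side [[331.6, 260.0], [332.6, 258.3], [331.6, 256.3], [323.3, 257.8]]
cols 322 rows 251
[[ 80  81  70  53  40  47  67  75  83  78  81  78  83  76  70  75  81  78
   77  80  78]
 [ 79  74  67  53  33  51  71  77  78  83  80  79  78  79  78  77  83  79
   75  83  78]
 [ 76  74  59  42  39  56  69  79  82  78  79  80  78  78  76  81  79  75
   81  81  84]
 [ 77  71  57  46  38  54  71  77  80  86  77  80  77  79  72  78  79  78
   78  83  80]
 [ 77  71  60  47  46  57  72  77  82  79  78  81  76  76  77  77  76  78
   81  82  83]
 [ 78  77  73  63  59  67  77  83  79  80  79  79  84  78  78  77  83  80
   80  86  78]
 [ 81  79  82  79  77  83  87  91  82  80  89  90  91  85  76  76  77  79
   82  83  80]
 [ 70  73  75  76  79  86  93  92  91  90 100 100  96  87  81  73  77  81
   76  80  82]
 [ 53  52  58  58  68  82  89  88  84  86  98 106 102  91  83  80  80  79
   75  82  83]
 [ 42  39  38  59  68  78  78  76  74  86  89  94  96  90  77  80  79  79
   80  78  79]
 [ 32  44  51  61  73  77  78  79  80  80  84  86  82  81  73  75  77  79
   76  77  80]
 [ 36  41  55  67  76  79  78  81
[... 1760 characters left out ...]
2  94 100  95  98 103 100 116 147 165 171 164 147 124  86  88
   83  94 113]
 [ 99  92  86  95  93  96  99 102 100 105 124 139 143 136 126 102  99 100
  106 113 124]
 [ 93  93  89  90  96  96 105 103 102 106 110 112 116 113 101  94  90  98
   99 100  99]
 [ 97  94  89  96  98  97 105 104 103 106 105 100 106 104  98  96  98  99
  100 103 101]
 [ 93  97  92  93  95  96 103 106 103 107  99 104 112 115 107  96 100 100
  101 105 100]
 [ 97  94  93 100 107  99 102 107 103 102 109 115 119 109  97  97 100 102
  103 104 104]
 [ 95  97  95 105 103 107 106 106 106 101 106 117 117 105  98  95  97  99
   99 102 104]
 [ 92  96 101 103 104 102 105 110 102 104 108 116 109  97  96 102 101 100
  104  98 105]]
```

```bash
python3 -c "
from workcell import bot
print(bot.finish_job())"
```

```text
the job is handed in; nothing more can be done
None
```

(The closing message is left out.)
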